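# Hold the carved angel over its pedestal for gluing

## Robot

A 6-joint arm with a two-finger parallel gripper is mounted at the origin on the work surface. World frame = base frame: x ahead of the robot, y to its left, z up, the work surface at z = 0. Lengths are in mm, angles in rad, forces in N, time in s.
With the tool pointing down it reaches from about 375 to 825 mm from the base axis. Payload 5.5 kg.
Tool frame: the origin (TCP) lies at the very end of the fingers, on their centre line; the grasp point (between the pads) lies 19 mm behind it; z points along the fingers, y is the direction in which the jaws open and shut (so a half turn about z gives the same grasp; the last joint's range is limited). The gripper opens to 85 mm and grips with 20 to 120 N. Pads are 22 mm wide; open, the fingers measure 114 mm over their backs; the gripper's body (76 mm by 85 mm) begins 54 mm behind the grasp point. The pads swing forward as they close: fully open they stand 13 mm farther back than shut.
Start: joints at [1.117, 0.314, -0.047, 1.21, 0, 1.571], TCP at [263.027, 539.27, 231.299] pointing down, gripper open.
Joint ranges: [-2.67, 2.67], [-0.69, 1.73], [-1.03, 1.25], [-2.08, 2.16], [-1.42, 1.45], [-3.14, 3.14]. Speed limits (rad/s): [2.39, 2.39, 3.01, 3.14, 3.14, 3.14].

## Interface

Orientations are given as a unit quaternion [x, y, z, w].
In Python, from bench import sense, capture, get_calibration, finish_job, boxes_of, silhouettes gives the robot as it stands.
- The arm moves only by the tool drive_tool, never from a script. Its argument "commands" is a list of rows, each an object with "translation": the shift along the world's x, y, z in cm, a list of three; "yaw": the turn about the world's z in degrees. A call has 1 to 10 rows; each row is the pose to reach, as a shift and turn from the pose measured when the call began; what a row does not reach only later rows make up. A row lasts 1/10 s, in which the tool goes at most 50 mm and 8.59 degrees, less where a joint would pass 70% of its speed; a pose out of reach is approached as far as the arm can. A call with a gripper value outside its range is refused whole. "jaw" is the closure, from 0 (fully open) to 1 (shut), set as the call begins (left out, the last holds). The fingers move at their own pace and stop on an object; "newtons" is the grip in N (left out, the last holds). Time passes only in rows, so rows that repeat a pose let the fingers close. It gives the time, the measured TCP pose, the force and the opening at its end, in the units of the state.
- sense(): the state, without advancing time (a new reading comes with each control period).
- capture(name): name is "side" or "top"; returns the picture (480x640x3 uint8, red, green, blue); there is no depth.
- get_calibration(name): a dict with "camera_matrix" (3x3 intrinsics, pixels), "k1" (the pictures are not rectified: a ray, as slopes to the right and down, at radius r is drawn at 1 + k1 r^2 times it, then the intrinsics apply), "extrinsics" (4x4, takes a point from camera to world coordinates). Camera axes: x right, y down, z forward; pixel columns grow to the right and rows downward; lengths in mm; the calibration is good to about 2 mm. A picture is of the moment at which its call begins. get_calibration takes no time and is no camera call.
- finish_job(): hands the job in, once; it reports no verdict.
Trained networks look in the newest picture that a camera, given by its name, has taken for a name from the list of things; names that differ only in an ending like _2 or _b are one class to them, and where a whole thing is asked for, a point or a joint stands for the part that bears it (a point fixed in the world has none). Each returns a list of dicts, best first, with "confidence" (0 to 1); they miss things now and then, are a little off and sometimes report something else, mostly with a low value. They report only what shows in the picture. A call takes as long as a camera call. They do not tell look-alikes from the thing itself.
- boxes_of(camera, query): "bbox" ([left, top, right, bottom] in pixels, round what is visible of it).
- silhouettes(camera, query): "mask" (480x640 bool, what is visible of it) and "bbox" ([left, top, right, bottom] in pixels, round what is visible of it).
The state is a dict: "clock": time; "joint_positions": joint angles; "joint_vel": joint speeds; "effort": joint torques, N m; "ee_pos": TCP position; "eef_rot": TCP orientation; "wrist_force": force on the tool from outside, world axes, zero at the start; "torque": the same for the moment, N m; "opening": finger opening in mm.
Only numpy, scipy, OpenCV 4.12 (cv2) and the standard library are available. Lean on these libraries where they do the work, as an engineer would, in place of code of your own. Each camera call takes 0.05 s, during which the arm holds its last target. There are 200 camera calls.

## Task

The angel standing on the grey bench mat is ready to be glued: pick it up, lift it over the rack of gouges without touching the rack, and hold it upright just above the pedestal that matches it in size, about 15 mm clear of the tenon, centred on the tenon and with its wings square to the plinth (parallel to any one of its sides). Do not touch or shift any pedestal, and leave the other two angels, the glue bottle and the lathe chuck alone. Finish while still holding the angel there, still and touching nothing but your gripper, so that I can brush the glue on.

Things in the scene. Friction and masses are not known exactly. Their poses are not given: they have to be found in the camera images.
- figure_large: large one of three loose turned pale-wood angels, upright: 160 mm tall, bell skirt 74 mm across with a 32 mm bore in its underside; ball head 42 mm across, its centre 139 mm above the underside, on a neck 26 mm across. Two thin wings stand on its back (-x), behind the head. Origin: centre of the underside; z up, +x the way it faces, y along the wings' spread
- figure_large_head (a point): centre of the large angel's ball head (42 mm across); same axes as the angel. From above the head is free to be pinched along the angel's y (left and right), not along its x: the wings are behind it
- pedestal_large: large one of three loose pale-wood pedestals, upright: square plinth 84 x 84 x 14 mm, sides along the body's x and y; slim stem; round seat 74 mm across at 80 mm height, with a tenon 31 mm across and 12 mm high in its centre. It fits the large angel (seat as wide as that skirt). Origin: centre of the underside; z up
- pedestal_large_tenon (a point): centre of the flat top end of the large pedestal's tenon, 92 mm above the bench; same axes as the pedestal
- figure_medium: medium one of three loose turned pale-wood angels, upright: 130 mm tall, bell skirt 60 mm across with a 26 mm bore in its underside; ball head 34 mm across, its centre 113 mm above the underside, on a neck 21 mm across. Two thin wings stand on its back (-x), behind the head. Origin: centre of the underside; z up, +x the way it faces, y along the wings' spread
- figure_medium_head (a point): centre of the medium angel's ball head (34 mm across); same axes as the angel. From above the head is free to be pinched along the angel's y (left and right), not along its x: the wings are behind it
- pedestal_medium: medium one of three loose pale-wood pedestals, upright: square plinth 70 x 70 x 14 mm, sides along the body's x and y; slim stem; round seat 60 mm across at 68 mm height, with a tenon 25 mm across and 10 mm high in its centre. It fits the medium angel (seat as wide as that skirt). Origin: centre of the underside; z up
- pedestal_medium_tenon (a point): centre of the flat top end of the medium pedestal's tenon, 78 mm above the bench; same axes as the pedestal
- figure_small: small one of three loose turned pale-wood angels, upright: 100 mm tall, bell skirt 46 mm across with a 20 mm bore in its underside; ball head 28 mm across, its centre 86 mm above the underside, on a neck 17 mm across. Two thin wings stand on its back (-x), behind the head. Origin: centre of the underside; z up, +x the way it faces, y along the wings' spread
- figure_small_head (a point): centre of the small angel's ball head (28 mm across); same axes as the angel. From above the head is free to be pinched along the angel's y (left and right), not along its x: the wings are behind it
- pedestal_small: small one of three loose pale-wood pedestals, upright: square plinth 56 x 56 x 14 mm, sides along the body's x and y; slim stem; round seat 46 mm across at 54 mm height, with a tenon 19 mm across and 8 mm high in its centre. It fits the small angel (seat as wide as that skirt). Origin: centre of the underside; z up
- pedestal_small_tenon (a point): centre of the flat top end of the small pedestal's tenon, 62 mm above the bench; same axes as the pedestal
- mat: thin grey cloth bench mat, 150 mm (x) by 180 mm (y), 1 mm thick, fixed on the bench left of the tool rack; one of the three figures stands on it, within 30 mm of its middle, the other two stand elsewhere. Origin: its centre, at bench height
- rack: fixed plywood rack with three turning gouges lying on it, between the mat and the pedestals: 425 mm long along its x, 120 mm wide (y), 96 mm high. Its origin is at bench height in the middle of the width; along x it reaches from -210 to +215 mm
- glue_bottle: white glue bottle with a nozzle, 50 mm across, 150 mm tall, standing loose; leave alone. Origin: centre of the underside
- lathe_chuck: steel four-jaw lathe chuck lying on its back, jaws up, 97 mm across, 68 mm high, 1.6 kg; leave alone. Origin: centre of the underside
Not all that is in view belongs to the job. Leave any green, pink or purple look-alike of the figure_medium alone.

How it is judged:
By the outcome, as a careful person would: the job done as asked, in the order asked, and still so for the second after the job is handed in, while the arm keeps its last pose, push and grip.
It also fails if it takes over 43 s, if anything falls off the work surface, if the arm or the gripper's body presses on something with over 40 N, if the wrist force passes 120 N, or if a joint passes its speed limit or range.

## Working session

There is one attempt and no reset: what is moved stays moved. The work goes in short steps, Python scripts to look and compute and a tool call to move; the robot and the scene stay as the last step left them, time stands still between calls to the robot, and variables do not carry over. Pictures are saved under pics/ and viewed, about 8 in all and at most 12, crops included, and the job is handed in when it is done.

Besides the shell and the picture viewer there is one more tool, called after "Request:" as name(argument=value, ...) on one line, values as JSON. drive_tool: Moves the arm, as the interface text tells. Its arguments: {"type":"object","properties":{"commands":{"type":"array"},"jaw":{"type":"number"},"newtons":{"type":"number"}},"required":["commands"]}

```bash
mkdir -p pics; cat > h.py <<'E'
import numpy as np, cv2
from bench import *
def cal(n):
    c=get_calibration(n); return np.array(c["camera_matrix"]),c["k1"],np.array(c["extrinsics"])
def proj(n,P):
    K,k,E=cal(n); P=np.atleast_2d(np.array(P,float)); p=(P-E[:3,3])@E[:3,:3]
    s=p[:,:2]/p[:,2:]; s=s*(1+k*(s**2).sum(1,keepdims=True)); return s@K[:2,:2].T+K[:2,2]
def onz(n,uv,z):
    K,k,E=cal(n); uv=np.atleast_2d(np.array(uv,float))
    d=(uv-K[:2,2])@np.linalg.inv(K[:2,:2]).T; s=d.copy()
    for _ in range(20): s=d/(1+k*(s**2).sum(1,keepdims=True))
    r=np.c_[s,np.ones(len(s))]@E[:3,:3].T; o=E[:3,3]
    return o+r*((z-o[2])/r[:,2])[:,None]
E
python3 - <<'E'
from h import *
for n in("top","side"):
    cv2.imwrite(f"pics/{n}0.png",cv2.cvtColor(capture(n),cv2.COLOR_RGB2BGR))
    print(n,cal(n)[2].round(2).tolist(),cal(n)[0].tolist(),cal(n)[1])
    for q in("mat","rack","figure_large","figure_medium","figure_small","pedestal_large","pedestal_medium","pedestal_small"):
        print(q,[(np.round(b["bbox"]).tolist(),round(b["confidence"],2)) for b in boxes_of(n,q)[:4]])
print(sense())
E
```

```text
top [[0.03, -0.98, 0.19, 296.22], [-1.0, -0.02, 0.03, 110.42], [-0.02, -0.2, -0.98, 1402.72], [0.0, 0.0, 0.0, 1.0]] [[496.1736130717616, 0.0, 319.63073491116893], [0.0, 496.1736130717616, 240.1667173372722], [0.0, 0.0, 1.0]] -0.01634848331279592
mat [([245.0, 214.0, 314.0, 282.0], 0.91)]
rack [([319.0, 168.0, 367.0, 319.0], 0.91)]
figure_large [([269.0, 220.0, 295.0, 252.0], 0.84)]
figure_medium [([127.0, 252.0, 163.0, 277.0], 0.75), ([175.0, 250.0, 205.0, 275.0], 0.72), ([220.0, 169.0, 249.0, 199.0], 0.66), ([184.0, 206.0, 218.0, 238.0], 0.62)]
figure_small [([295.0, 170.0, 314.0, 190.0], 0.62), ([246.0, 215.0, 318.0, 280.0], 0.18)]
pedestal_large [([390.0, 194.0, 420.0, 229.0], 0.95)]
pedestal_medium [([463.0, 239.0, 498.0, 265.0], 0.8), ([270.0, 220.0, 296.0, 254.0], 0.56)]
pedestal_small []
side [[-1.0, -0.06, 0.07, 485.88], [-0.09, 0.62, -0.78, 1041.33], [0.0, -0.78, -0.62, 852.41], [0.0, 0.0, 0.0, 1.0]] [[448.3966389956918, 0.0, 320.6503546448494], [0.0, 448.3966389956918, 229.52895459918102], [0.0, 0.0, 1.0]] -0.09568966727097444
mat [([287.0, 272.0, 355.0, 331.0], 0.74)]
rack
[... 498 characters left out ...]
16.0], 0.24)]
{'clock': 0.9, 'joint_positions': array([ 1.11697963e+00,  3.13462154e-01, -4.70690480e-02,  1.21020943e+00,
        2.34940500e-05,  1.57080352e+00]), 'joint_vel': array([ 0.00269335,  0.00011873, -0.00057139, -0.0016219 ,  0.00024054,
       -0.00156736]), 'effort': array([ 1.19987490e-03, -5.39446521e+01,  3.40050888e+01,  1.42915553e-03,
        2.30360074e-04,  9.03112806e-06]), 'ee_pos': array([263.03695309, 539.28085117, 231.33579489]), 'eef_rot': array([ 2.24969707e-01,  9.74365758e-01,  2.97755767e-05, -5.18144496e-06]), 'wrist_force': array([ 0.30301517,  0.64340439, -0.04827419]), 'torque': array([ 0.03222815,  0.02263405, -0.01266117]), 'opening': 85.22888364637996}
```

View pics/top0.png

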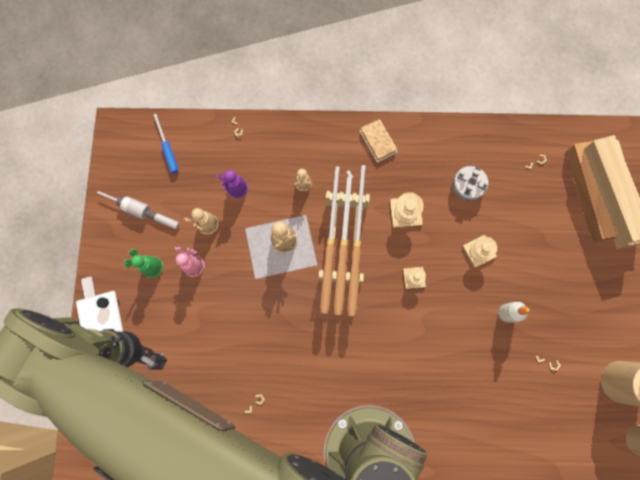

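View pics/side0.png

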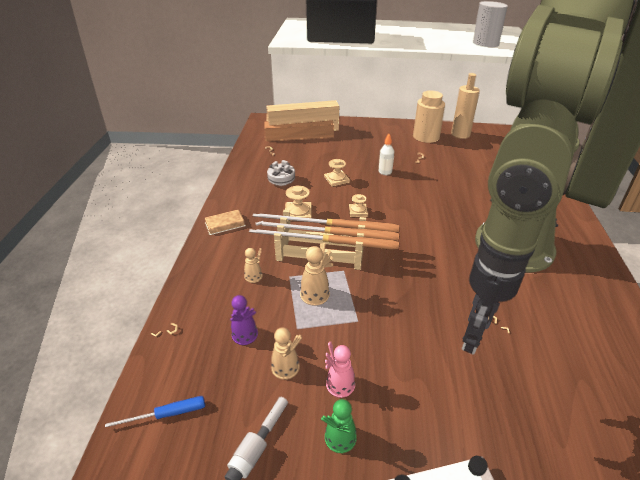

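The large angel stands on the mat at top (283,236) and side (316,275). The rack is at top (345,240), the largest pedestal at top (407,210) and side (298,200), and the other angels are well away. I'll zoom in next for yaw and positions.

```bash
python3 - <<'E'
from h import *
a=cv2.imread("pics/top0.png"); s=cv2.imread("pics/side0.png")
c=lambda im,x,y,w,h:cv2.resize(im[y:y+h,x:x+w],(400,300),interpolation=cv2.INTER_CUBIC)
im=np.vstack([np.hstack([c(a,250,205,80,60),c(a,370,185,80,60)]),np.hstack([c(s,270,240,96,72),c(s,258,175,80,60)])])
cv2.imwrite("pics/z0.png",im)
capture("top");
for q in("figure_large","figure_large_head","pedestal_large","pedestal_large_tenon","pedestal_small","pedestal_medium"):
  for r in silhouettes("top",q)[:2]:
    m=r["mask"]; ys,xs=np.nonzero(m); print("top",q,round(r["confidence"],2),np.round(r["bbox"]),xs.mean().round(1),ys.mean().round(1),len(xs))
capture("side")
for q in("figure_large","figure_large_head","pedestal_large","pedestal_large_tenon"):
  for r in silhouettes("side",q)[:2]:
    m=r["mask"]; ys,xs=np.nonzero(m); print("side",q,round(r["confidence"],2),np.round(r["bbox"]),xs.mean().round(1),ys.mean().round(1),len(xs))
E
```

```text
top figure_large 0.79 [270. 217. 296. 253.] 282.5 237.9 657
top figure_large_head 0.73 [464. 240. 495. 265.] 480.5 250.3 664
top figure_large_head 0.57 [271. 223. 293. 254.] 282.7 237.8 606
top pedestal_large 0.95 [390. 195. 422. 227.] 406.3 210.7 967
top pedestal_large_tenon 0.87 [386. 195. 422. 229.] 406.3 211.1 976
top pedestal_small 0.86 [403. 269. 425. 292.] 413.9 278.0 401
top pedestal_small 0.47 [389. 192. 423. 228.] 406.1 210.5 995
top pedestal_medium 0.87 [462. 237. 496. 267.] 480.4 250.3 721
side figure_large 0.84 [301. 246. 333. 305.] 315.4 276.0 1377
side figure_large 0.64 [246. 248. 262. 280.] 251.8 266.0 503
side figure_large_head 0.82 [296. 245. 333. 306.] 315.4 276.0 1511
side figure_large_head 0.21 [380. 137. 393. 175.] 386.4 157.0 448
side pedestal_large 0.74 [290. 186. 310. 220.] 298.0 201.5 633
side pedestal_large_tenon 0.64 [285. 187. 312. 218.] 298.3 202.0 653
```

View pics/z0.png

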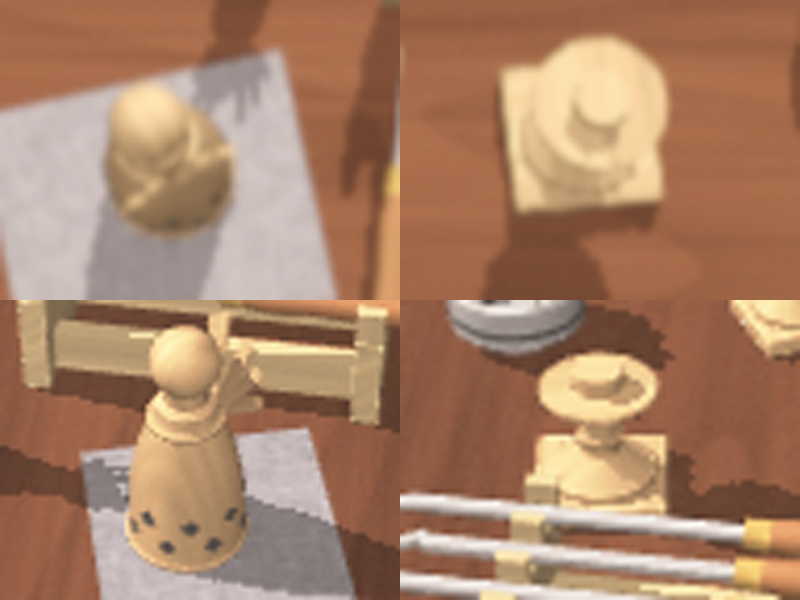

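```bash
cat >> h.py <<'E'
from scipy.optimize import least_squares
def tri(obs):  # {cam:uv}
    r=least_squares(lambda P:np.concatenate([proj(n,P)[0]-uv for n,uv in obs.items()]),[600,0,100]); return r.x,r.fun
E
python3 - <<'E'
from h import *
print("head",tri({"top":(280,228.6),"side":(314.6,254.4)}), onz("top",(280,228.6),140),onz("side",(314.6,254.4),140))
print("tenon",tri({"top":(410,206),"side":(299,189.6)}),onz("top",(410,206),92),onz("side",(299,189.6),92))
w=onz("top",[(274,246),(297,235)],115); d=w[1]-w[0]; print("wings",w,np.degrees(np.arctan2(d[0],-d[1])))
c=onz("top",[(390.4,198.6),(393.6,227.4),(422.6,225)],14); print(c); 
for d in (c[1]-c[0],c[2]-c[1]): print(np.degrees(np.arctan2(d[1],d[0])),np.hypot(*d[:2]))
print("plinth centre",(c[0]+c[2])/2)
r=onz("top",[(319,168),(367,168),(319,319),(367,319)],96);print("rack",r)
E
```

```text
head (array([573.17454055, 247.67737664, 139.00734875]), array([-0.10174133,  1.03002598, -0.91104357, -0.24947871])) [[575.71622828 247.4180366  140.        ]] [[570.80339844 249.46937413 140.        ]]
tenon (array([656.19618962, -99.59410423,  89.32866004]), array([-0.02888471,  0.50923904, -0.5503396 , -0.16672956])) [[656.89962103 -99.25963518  92.        ]] [[653.80391522 -94.83749248  92.        ]]
wings [[533.77474803 264.0774254  115.        ]
 [564.81427284 204.18596035 115.        ]] 27.396032050458036
[[ 699.35840381  -55.37333132   14.        ]
 [ 614.0605006   -64.32507122   14.        ]
 [ 622.87230309 -147.14087541   14.        ]]
-174.00892334500054 85.76634502439626
-83.92644181057983 83.28328335644136
plinth centre [ 661.11535345 -101.25710336   14.        ]
rack [[759.43826416 151.25177879  96.        ]
 [761.93092351  18.67265295  96.        ]
 [346.58139543 140.44703729  96.        ]
 [349.68467591  15.66274439  96.        ]]
```

The pedestal matches the large size (plinth measured at about 84 mm) with yaw ≈ 6°. The angel's head is near (573, 248, 139) and its yaw is about 26–27°. Moving above it.

Request:
drive_tool(commands=[{"translation": [2, -1.9, 0.2], "yaw": 4}, {"translation": [5, -4.7, 0.5], "yaw": 10}, {"translation": [9, -8.5, 1], "yaw": 17}, {"translation": [13, -12.2, 1], "yaw": 24}, {"translation": [17, -16, 1], "yaw": 31}, {"translation": [21, -19.8, 1], "yaw": 38}, {"translation": [25, -23.6, 1], "yaw": 45}, {"translation": [28.5, -26.9, 1], "yaw": 50}, {"translation": [31, -29.2, 1], "yaw": 52.5}, {"translation": [31, -29.2, 1], "yaw": 52.5}], jaw=0, newtons=60)

```text
clock: 2.5
ee_pos: [576.5, 243.2, 241.0]
eef_rot: [-0.227, 0.974, -0.001, 0.001]
wrist_force: [0.0, 1.3, 0.3]
opening: 85.4
```

```bash
python3 - <<'E'
from h import *
s=sense();print(s["joint_positions"].round(3),s["ee_pos"].round(1))
a=cv2.cvtColor(capture("top"),cv2.COLOR_RGB2BGR); b=cv2.cvtColor(capture("side"),cv2.COLOR_RGB2BGR)
P=s["ee_pos"]; print(proj("side",P),proj("top",P))
c=lambda im,x,y,w,h:cv2.resize(im[y:y+h,x:x+w],(400,400),interpolation=cv2.INTER_CUBIC)
cv2.imwrite("pics/z1.png",np.hstack([c(a,230,180,100,100),c(b,265,195,120,120)]))
E
```

```text
[ 0.4    0.359  0.038  1.249 -0.002 -0.057] [576.5 243.2 241. ]
[[312.0260552  218.91629546]] [[277.59504336 219.17734907]]
```

View pics/z1.png

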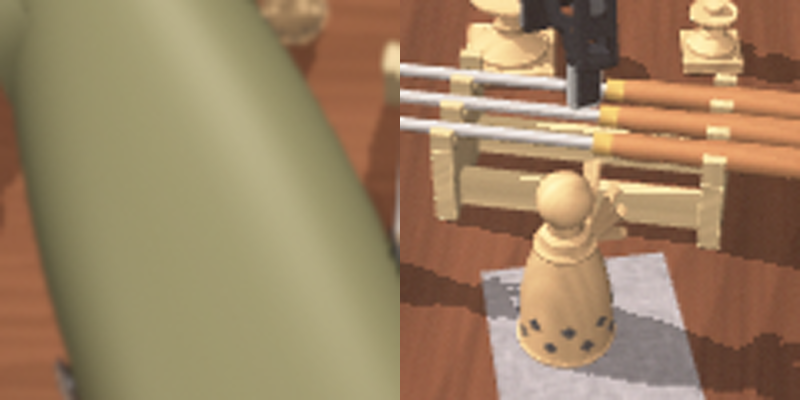

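Request:
drive_tool(commands=[{"translation": [-0.1, 0.2, -0.5], "yaw": 0}, {"translation": [-0.3, 0.4, -2], "yaw": 0}, {"translation": [-0.3, 0.45, -4], "yaw": 0}, {"translation": [-0.3, 0.45, -6], "yaw": 0}, {"translation": [-0.3, 0.45, -8], "yaw": 0}, {"translation": [-0.3, 0.45, -10], "yaw": 0}, {"translation": [-0.3, 0.45, -11.5], "yaw": 0}, {"translation": [-0.3, 0.45, -12.2], "yaw": 0}, {"translation": [-0.3, 0.45, -12.3], "yaw": 0}, {"translation": [-0.3, 0.45, -12.3], "yaw": 0}])

```text
clock: 3.6
ee_pos: [570.6, 251.3, 118.4]
eef_rot: [-0.228, 0.974, 0.0, -0.0]
wrist_force: [-0.5, -1.0, 0.3]
opening: 85.4
```

Request:
drive_tool(commands=[{"translation": [0.1, -0.15, 0], "yaw": 0}, {"translation": [0.25, -0.35, 0], "yaw": 0}, {"translation": [0.25, -0.35, 0], "yaw": 0}, {"translation": [0.25, -0.35, 0], "yaw": 0}, {"translation": [0.25, -0.35, 0], "yaw": 0}])

```text
clock: 4.1
ee_pos: [573.2, 247.7, 118.5]
eef_rot: [-0.228, 0.974, 0.0, 0.0]
wrist_force: [-1.2, -1.4, -0.5]
opening: 85.0
```

```bash
python3 - <<'E'
from h import *
s=sense();print(s["joint_positions"].round(3),s["joint_vel"].round(3),s["ee_pos"].round(1),proj("side",s["ee_pos"]-[0,0,-22]))
b=cv2.cvtColor(capture("side"),cv2.COLOR_RGB2BGR)
cv2.imwrite("pics/z2.png",cv2.resize(b[200:320,265:385],(600,600),interpolation=cv2.INTER_CUBIC))
E
```

```text
[ 0.408  0.422 -0.155  0.993  0.    -0.052] [ 0.001 -0.    -0.002 -0.002 -0.001  0.   ] [573.2 247.7 118.5] [[313.65703605 253.6793798 ]]
```

View pics/z2.png

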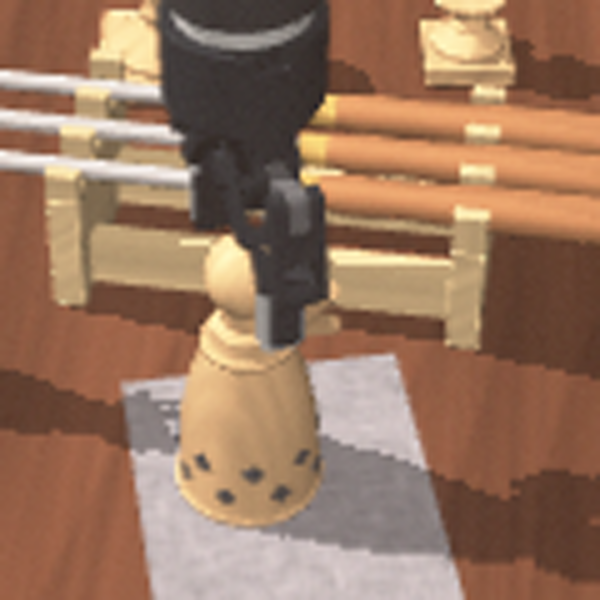

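The head (crop 237,275) sits between the open fingers and nothing is touching. Closing.

Request:
drive_tool(commands=[{"translation": [0, 0, 0], "yaw": 0}, {"translation": [0, 0, 0], "yaw": 0}, {"translation": [0, 0, 0], "yaw": 0}, {"translation": [0, 0, 0], "yaw": 0}, {"translation": [0, 0, 0], "yaw": 0}, {"translation": [0, 0, 0], "yaw": 0}, {"translation": [0, 0, 0], "yaw": 0}, {"translation": [0, 0, 0], "yaw": 0}, {"translation": [0, 0, 0], "yaw": 0}, {"translation": [0, 0, 0], "yaw": 0}], jaw=1, newtons=60)

```text
clock: 5.15
ee_pos: [573.4, 247.9, 118.8]
eef_rot: [-0.228, 0.974, 0.0, 0.0]
wrist_force: [-0.4, 0.5, 6.3]
opening: 39.8
```

Request:
drive_tool(commands=[{"translation": [0, 0, 0.3], "yaw": 0}, {"translation": [0, 0, 1], "yaw": 0}, {"translation": [0, 0, 2], "yaw": 0}, {"translation": [0, 0, 3], "yaw": 0}, {"translation": [0, 0, 3.5], "yaw": 0}, {"translation": [0, 0, 3.5], "yaw": 0}, {"translation": [0, 0, 3.5], "yaw": 0}])

```text
clock: 5.85
ee_pos: [573.4, 247.9, 153.9]
eef_rot: [-0.228, 0.974, 0.0, 0.0]
wrist_force: [0.1, -0.5, -2.7]
opening: 39.3
```

```bash
python3 - <<'E'
from h import *
s=sense();print(s["wrist_force"],s["torque"],s["ee_pos"].round(1),s["opening"])
b=cv2.cvtColor(capture("side"),cv2.COLOR_RGB2BGR)
cv2.imwrite("pics/z3.png",cv2.resize(b[200:320,265:385],(600,600),interpolation=cv2.INTER_CUBIC))
E
```

```text
[ 0.05704911 -0.53809659 -2.72390559] [ 0.00599513 -0.02980011 -0.01182453] [573.4 247.9 153.9] 39.342124768562144
```

View pics/z3.png

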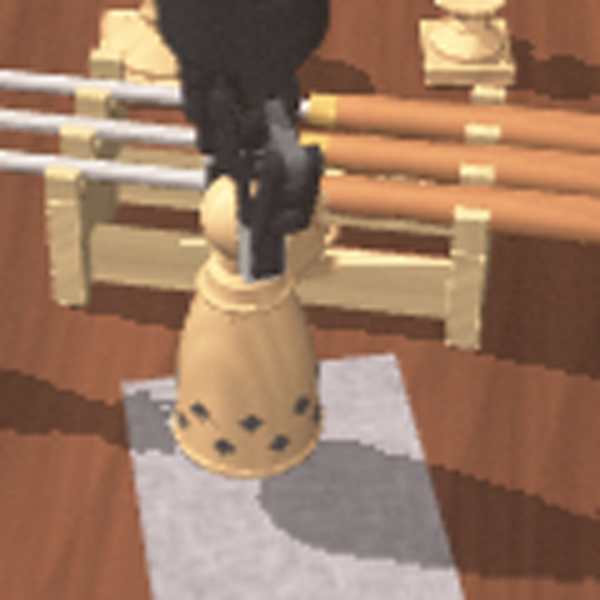

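The angel is held securely: it hangs upright, is clear of the mat, and weighs about 2.7 N. Before the transfer I'll refine the wing yaw and the pedestal pose from the saved starting images.

```bash
python3 - <<'E'
from h import *
a=cv2.imread("pics/top0.png"); s=cv2.imread("pics/side0.png")
def crop(im,x,y,w,h,W,H): return cv2.resize(im[y:y+h,x:x+w],(W,H),interpolation=cv2.INTER_CUBIC)
A=crop(a,262,216,40,40,400,400); B=crop(a,386,190,40,40,400,400); C=crop(s,278,180,40,40,400,400)
# figure circles: skirt at z=1 & head
t=np.linspace(0,2*np.pi,60); circ=lambda x,y,z,r:np.c_[x+r*np.cos(t),y+r*np.sin(t),0*t+z]
def draw(img,n,P,o,col,w=40): cv2.polylines(img,[((proj(n,P)-o+.5)*10-.5).round().astype(int)],False,col,1)
# auto-fit of the pedestal outline, top view: colour mask vs hull
hsv=cv2.cvtColor(a,cv2.COLOR_BGR2HSV); roi=np.zeros(a.shape[:2],bool); roi[188:234,384:428]=1
g=a[...,1].astype(int)
m=(g>125)&roi; print("mask px",m.sum(), cv2.boundingRect(m.astype(np.uint8)))
def model(p):
    x,y,q=p; u=np.array([np.cos(q),np.sin(q)]); v=np.array([-u[1],u[0]])
    sq=lambda z:np.array([[x,y,z]+np.r_[42*(i*u+j*v),0] for i,j in((1,1),(1,-1),(-1,-1),(-1,1),(1,1))])
    return sq(14),sq(0),circ(x,y,80,37),circ(x,y,92,15.5)
from scipy.optimize import minimize
def cost(p):
    M=np.zeros((460,440),np.uint8)
    pl14,pl0,se,te=model(p)
    for P in(np.r_[pl14,pl0],np.r_[se]):
        cv2.fillConvexPoly(M,cv2.convexHull((((proj("top",P)-[384,188]+.5)*10)).round().astype(np.int32)),1)
    f=cv2.resize(M.astype(np.float32),(44,46),interpolation=cv2.INTER_AREA)
    return abs(f-m[188:234,384:428]).sum()
r=minimize(cost,[657,-99.5,0.1],method="Nelder-Mead",options=dict(initial_simplex=[[657,-99.5,.1],[663,-99.5,.1],[657,-93,.1],[657,-99.5,.16]]))
print(r.x,np.degrees(r.x[2]),r.fun)
for P in model(r.x): draw(B,"top",P,[386,190],(255,0,0))
for P in model((655,-97,r.x[2])): draw(C,"side",P,[278,180],(255,0,0))
cv2.imwrite("pics/z4.png",np.vstack([np.hstack([A,B]),])); cv2.imwrite("pics/z4.png",cv2.resize(np.vstack([np.hstack([A,B]),np.hstack([C,0*C])])[:,:],(800,800))[:,:] if 0 else np.hstack([cv2.resize(x,(266,266)) if 0 else x for x in (A,B)]))
cv2.imwrite("pics/z5.png",C)
E
```

```text
mask px 1011 (390, 192, 34, 35)
[ 6.65033281e+02 -1.00660845e+02  1.12037489e-01] 6.419275249576292 38.83000183105469
```

View pics/z4.png

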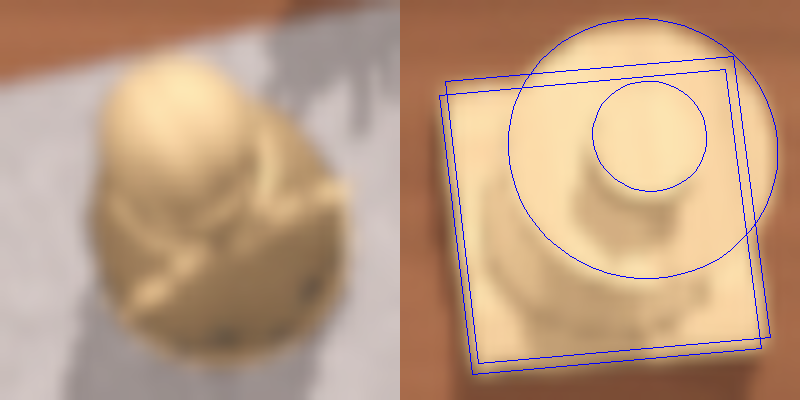

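```bash
python3 - <<'E'
from h import *
a=cv2.imread("pics/top0.png"); s=cv2.imread("pics/side0.png")
f=lambda im,x,y:cv2.resize(im[y:y+40,x:x+40],(400,400),interpolation=cv2.INTER_CUBIC)
t=np.linspace(0,2*np.pi,60); circ=lambda x,y,z,r:np.c_[x+r*np.cos(t),y+r*np.sin(t),0*t+z]
def draw(img,n,P,o,col=(255,0,0)): cv2.polylines(img,[((proj(n,P)-o+.5)*10-.5).round().astype(int)],False,col,1)
for z in(100,115,130):
    w=onz("top",[(262+13.0-.5,216+30.8-.5),(262+34.5-.5,216+19-.5)],z); d=w[1]-w[0]; print(z,np.degrees(np.arctan2(d[0],-d[1])),np.hypot(*d[:2]))
A=f(a,262,216)
draw(A,"top",circ(575.5,248,1,37),[262,216]);draw(A,"top",circ(575.5,248,140,21),[262,216])
C=f(s,278,180); 
for z,r in((80,37),(92,15.5)): draw(C,"side",circ(660,-98,z,r),[278,180])
q=np.radians(6.4);R=np.array([[np.cos(q),-np.sin(q)],[np.sin(q),np.cos(q)]])
sq=np.array([(1,1),(1,-1),(-1,-1),(-1,1),(1,1)])*42@R.T+[660,-98]
for z in(0,14): draw(C,"side",np.c_[sq,[z]*5],[278,180])
cv2.imwrite("pics/z6.png",np.hstack([A,C]))
E
```

```text
100 30.67706351222743 65.66397153449716
115 30.67706351222739 64.90789078539632
130 30.677063512227456 64.1518100362955
```

View pics/z6.png

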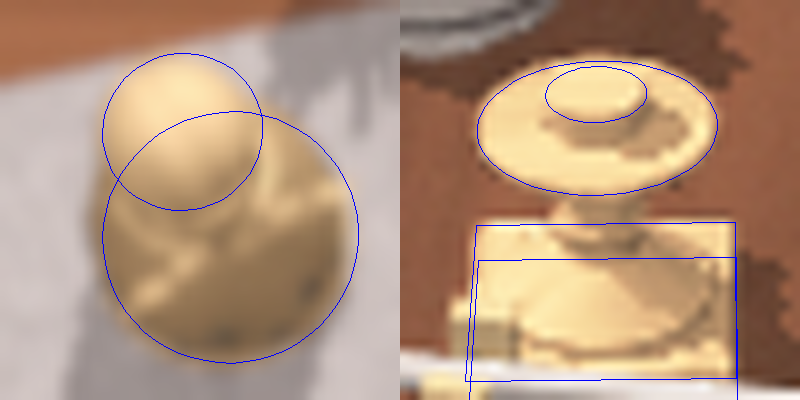

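Both views agree on the pedestal at about (662.5, −99.7) with yaw ≈ 6.4°. The angel's yaw is about 30.7°, so the turn is about −24°. Lifting.

Request:
drive_tool(commands=[{"translation": [0, 0, 0.5], "yaw": 0}, {"translation": [0, 0, 1.5], "yaw": 0}, {"translation": [0, 0, 3.5], "yaw": 0}, {"translation": [0, 0, 5.5], "yaw": 0}, {"translation": [0, 0, 7.5], "yaw": 0}, {"translation": [0, 0, 9.5], "yaw": 0}, {"translation": [0, 0, 11.5], "yaw": 0}, {"translation": [0, 0, 13.5], "yaw": 0}, {"translation": [0, 0, 14.6], "yaw": 0}, {"translation": [0, 0, 14.6], "yaw": 0}])

```text
clock: 6.9
ee_pos: [574.1, 248.2, 301.8]
eef_rot: [-0.228, 0.974, 0.001, 0.002]
wrist_force: [0.8, 0.1, -2.4]
opening: 39.5
```

Request:
drive_tool(commands=[{"translation": [0.1, -0.4, 0], "yaw": 0}, {"translation": [0.3, -1.2, 0], "yaw": 0}, {"translation": [0.7, -2.6, 0], "yaw": -1}, {"translation": [1.1, -4.4, 0], "yaw": -2}, {"translation": [1.6, -6.4, 0], "yaw": -4}, {"translation": [2.1, -8.4, 0], "yaw": -6}, {"translation": [2.6, -10.4, 0], "yaw": -8}, {"translation": [3.1, -12.4, 0], "yaw": -9.5}, {"translation": [3.6, -14.2, 0], "yaw": -10.5}, {"translation": [3.8, -15, 0], "yaw": -11}])

```text
clock: 7.9
ee_pos: [612.3, 95.0, 301.3]
eef_rot: [-0.132, 0.991, -0.0, 0.002]
wrist_force: [-0.7, -0.1, -1.8]
opening: 39.1
```

Request:
drive_tool(commands=[{"translation": [0.3, -1, 0], "yaw": -1}, {"translation": [0.7, -2.6, 0], "yaw": -2}, {"translation": [1.2, -4.6, 0], "yaw": -4}, {"translation": [1.8, -7, 0], "yaw": -6}, {"translation": [2.4, -9.5, 0], "yaw": -8}, {"translation": [3, -12, 0], "yaw": -10}, {"translation": [3.6, -14.2, 0], "yaw": -11.5}, {"translation": [4.1, -16.2, 0], "yaw": -12.5}, {"translation": [4.5, -17.6, 0], "yaw": -13}, {"translation": [4.7, -18.3, 0], "yaw": -13.3}])

```text
clock: 8.9
ee_pos: [659.6, -89.4, 301.2]
eef_rot: [-0.015, 1.0, -0.0, 0.001]
wrist_force: [-0.1, 0.5, -1.7]
opening: 39.3
```

Request:
drive_tool(commands=[{"translation": [0.1, -0.4, -0.2], "yaw": 0}, {"translation": [0.3, -0.9, -1], "yaw": 0.4}, {"translation": [0.3, -1, -2], "yaw": 0.4}, {"translation": [0.3, -1, -3], "yaw": 0.4}, {"translation": [0.3, -1, -4], "yaw": 0.4}, {"translation": [0.3, -1, -4.8], "yaw": 0.4}, {"translation": [0.3, -1, -5.3], "yaw": 0.4}, {"translation": [0.3, -1, -5.6], "yaw": 0.4}, {"translation": [0.3, -1, -5.6], "yaw": 0.4}, {"translation": [0.3, -1, -5.6], "yaw": 0.4}])

```text
clock: 9.9
ee_pos: [662.8, -99.4, 245.5]
eef_rot: [-0.019, 1.0, -0.0, 0.002]
wrist_force: [-0.1, 0.4, -2.0]
opening: 39.8
```

```bash
python3 - <<'E'
from h import *
s=sense();print(s["wrist_force"],s["ee_pos"].round(1),s["eef_rot"].round(4),s["opening"],s["joint_vel"].round(3))
a=cv2.cvtColor(capture("top"),cv2.COLOR_RGB2BGR);b=cv2.cvtColor(capture("side"),cv2.COLOR_RGB2BGR)
cv2.imwrite("pics/top1.png",a);cv2.imwrite("pics/side1.png",b)
f=lambda im,x,y,w,h:cv2.resize(im[y:y+h,x:x+w],(400,600),interpolation=cv2.INTER_CUBIC)
cv2.imwrite("pics/z7.png",np.hstack([f(a,380,170,48,72),f(b,265,120,72,108)]))
E
```

```text
[-0.1127693   0.42735037 -1.98844517] [662.8 -99.4 245.5] [-1.880e-02  9.998e-01 -2.000e-04  1.700e-03] 39.76852380645948 [ 0.001 -0.002  0.004  0.001 -0.     0.   ]
```

View pics/z7.png

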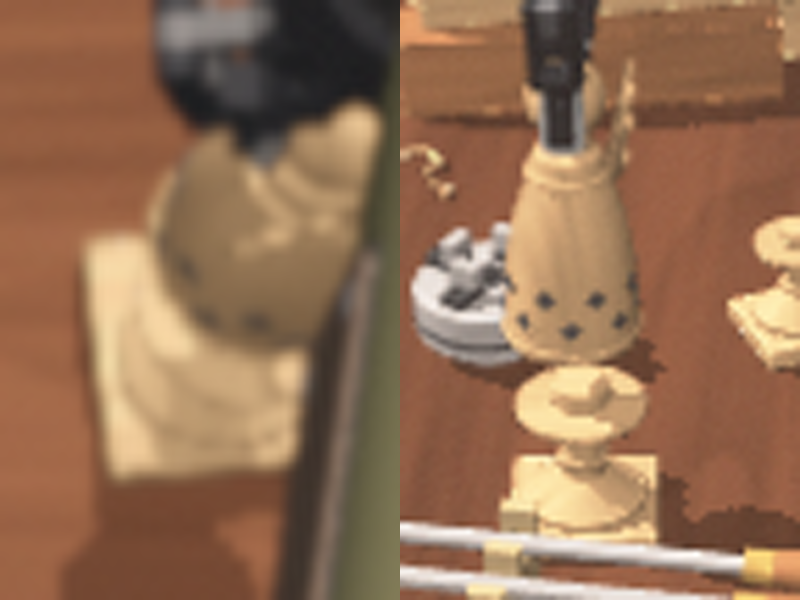

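```bash
python3 - <<'E'
from h import *
t=np.linspace(0,2*np.pi,90); circ=lambda x,y,z,r:np.c_[x+r*np.cos(t),y+r*np.sin(t),0*t+z]
ext=lambda n,P:np.r_[proj(n,P).min(0),proj(n,P).max(0)].round(1)
for x,y,z in((662.5,-99.7,128),(655,-99.7,128),(662.5,-99.7,123)):
    print(x,y,z,"side l,t,r,b",ext("side",circ(x,y,z,37)),"top",ext("top",circ(x,y,z,37)))
print("seat",ext("side",circ(662.5,-99.7,80,37)),ext("top",circ(662.5,-99.7,80,37)))
print("axis side",proj("side",[[662.5,-99.7,z] for z in(0,80,128,250)]).round(1))
a=cv2.imread("pics/top1.png");b=cv2.imread("pics/side1.png")
print("side rows (red chan)");
for v in(178,180,182): print(v,b[v,278:316,1])
print("seat"); 
for v in(191,193): print(v,b[v,278:316,1])
print("top rows")
for v in(202,206): print(v,a[v,392:424,1])
print("side col"); print(b[176:194,296,1]); print("top col",a[204:222,408,1])
E
```

```text
662.5 -99.7 128 side l,t,r,b [283.8 172.2 308.3 185.3] top [398.3 187.  426.3 213.9]
655 -99.7 128 side l,t,r,b [286.2 172.3 310.7 185.4] top [398.3 189.7 426.3 216.7]
662.5 -99.7 123 side l,t,r,b [283.8 173.6 308.3 186.7] top [398.1 187.6 425.9 214.4]
seat [284.5 185.3 308.5 198.7] [396.  192.2 423.  218.3]
axis side [[297.3 212.7]
 [296.5 191.8]
 [296.  178.6]
 [294.7 142.4]]
side rows (red chan)
178 [159 159 154 156 154 195 188 184 141  93 138 157 152 145 144 142 135 110
 108 133 138 140 136 133 130  95  66  93 103 102 106  96  91  92  97  98
  98  98]
180 [142 143 145 145 142 138 205 186 180 171 145 152 152 146 145 142 108  78
  84 129 135 137 137 130 132 127 119 118 119  99  94  93  91  94  96  96
  98  97]
182 [ 97  99  98  97  84  83  79 157 183 197 183 162 148 144 143 142 136 133
 135 137 135 136 135 131 133 137 130 113  92  71  66  67  69  93  95  98
  96  96]
seat
191 [ 88  91  92  93  95  93  89 118 198 212 213 212 213 213 195 179 165 180
 191 192 191 157 137 121 114 136 145 146 147 146 142 123 100  97  98 100
  96  97]
193 [ 87  91  92  89  89  92  90 130 205 219 222 221 223 225 224 202 165 154
 144 143 144 136 131 130 150 155 156 155 154 156 154 103  96  99  96  98
  95  94]
top rows
202 [216 217 217 214 207 200 172 130 103  90  82  94 104 108 110 112 115 115
 115 115 115 115 114 113 113 112 111 110 104  89  80 102]
206 [209 212 210 203 200 208 208 192 168 135 111  99 100 100 104 104 104 103
 101 101 101 102 101 102 102 102  97  83  70  87 102 111]
side col
[141 140 108  76  84 132 135 140 174 149 218 231 227 228 227 191 147 144]
top col [109 106 104 100  96  95 100 115 141 158 167 169 170 166 158 152 157 158]
```

The angel hangs upright over the pedestal with its wings edge-on to the side camera (wing at crop 625,110). The skirt sits about 3–4 mm too far in +x relative to the seat, so I'll correct that and go down to the final height.

Request:
drive_tool(commands=[{"translation": [-0.15, 0, -0.1], "yaw": 0}, {"translation": [-0.3, 0, -0.4], "yaw": 0}, {"translation": [-0.35, 0, -0.8], "yaw": 0}, {"translation": [-0.35, 0, -1.2], "yaw": 0}, {"translation": [-0.35, 0, -1.6], "yaw": 0}, {"translation": [-0.35, 0, -1.9], "yaw": 0}, {"translation": [-0.35, 0, -2.05], "yaw": 0}, {"translation": [-0.35, 0, -2.1], "yaw": 0}, {"translation": [-0.35, 0, -2.1], "yaw": 0}, {"translation": [-0.35, 0, -2.1], "yaw": 0}])

```text
clock: 11.0
ee_pos: [659.5, -99.5, 224.9]
eef_rot: [-0.019, 1.0, -0.0, 0.002]
wrist_force: [0.1, -0.6, -2.1]
opening: 39.3
```

```bash
python3 - <<'E'
from h import *
s=sense();print(s["wrist_force"],s["ee_pos"].round(1),s["eef_rot"].round(4),s["opening"],s["joint_vel"].round(3))
a=cv2.cvtColor(capture("top"),cv2.COLOR_RGB2BGR);b=cv2.cvtColor(capture("side"),cv2.COLOR_RGB2BGR)
cv2.imwrite("pics/top2.png",a);cv2.imwrite("pics/side2.png",b)
c0=np.array([574,248.5]); w=onz("top",[(262+13.0-.5,216+30.8-.5),(262+34.5-.5,216+19-.5)],115)
q=np.radians(30.7);R=np.array([[np.cos(q),-np.sin(q)],[np.sin(q),np.cos(q)]]); l=(w[:,:2]-c0)@R; print("tips fig frame if z115",l)
f=lambda im,x,y,w,h:cv2.resize(im[y:y+h,x:x+w],(400,600),interpolation=cv2.INTER_CUBIC)
A=f(a,385,175,44,66);B=f(b,275,125,44,66)
for yaw,col in((6.4,(255,0,0)),(12,(0,200,0)),(0,(0,0,255))):
    q=np.radians(yaw);R=np.array([[np.cos(q),-np.sin(q)],[np.sin(q),np.cos(q)]])
    P=np.c_[l@R.T+[661,-100],[107+114]*2]
    for im,n,o in((A,"top",(385,175)),(B,"side",(275,125))):
        for p in (proj(n,P)-o+.5)*400/44: cv2.circle(im,tuple(int(v) for v in p),4,col,1)
cv2.imwrite("pics/z8.png",np.hstack([A,B]))
t=np.linspace(0,2*np.pi,90); circ=lambda x,y,z,r:np.c_[x+r*np.cos(t),y+r*np.sin(t),0*t+z]
ext=lambda n,P:np.r_[proj(n,P).min(0),proj(n,P).max(0)].round(1)
for z in(80,107): print(z,ext("side",circ(661,-99.7,z,37)),ext("top",circ(661,-99.7,z,37)))
for v in(186,187,188): print(v,b[v,278:316,1])
for v in(195,196): print(v,b[v,278:316,1])
print("col",b[184:200,296,1])
E
```

```text
[ 0.12808766 -0.60179434 -2.08271929] [659.5 -99.5 224.9] [-1.870e-02  9.998e-01 -3.000e-04  2.100e-03] 39.34228653210502 [ 0.002 -0.001  0.001 -0.002  0.001 -0.   ]
tips fig frame if z115 [[-27.99843882  33.15751981]
 [-28.02442256 -31.75036577]]
80 [285.  185.3 309.  198.7] [396.  192.8 423.  218.8]
107 [284.6 178.  308.9 191.2] [397.3 189.9 424.8 216.4]
186 [ 66  72  73  75  72  68  67 115 192 187 178 169 141 150 148 146 142 125
  84  68  99 130 137 138 134 129 126 122 117 119 115  78  67  67  70  94
  97  97]
187 [ 65  65  66  67  68  68  67  68 166 205 193 174 163 153 146 147 146 138
 131 121 134 136 138 137 134 129 130 122 124 118  75  67  70  94  95  95
  99  99]
188 [ 86  86  69  66  66  67  68  65  94 155 186 200 175 154 146 144 143 138
 133 134 138 137 134 135 135 139 140 142 117  93  71  68  69  94  97  96
  97  97]
195 [ 88  94  94  94  93  91  93  92 175 220 227 228 228 228 228 228 228 227
 226 169 156 154 156 156 155 155 155 154 154 148 111  99  97  96  96  95
  93  95]
196 [ 91  91  91  93  90  90  90  91  90 168 216 225 226 226 227 226 226 226
 226 169 153 152 152 154 151 151 150 146 148 126 102  98  98  95  94  95
  95  95]
col [112  82  84 131 133 136 155 136 145 143 149 226 226 222 216 152]
```

View pics/z8.png

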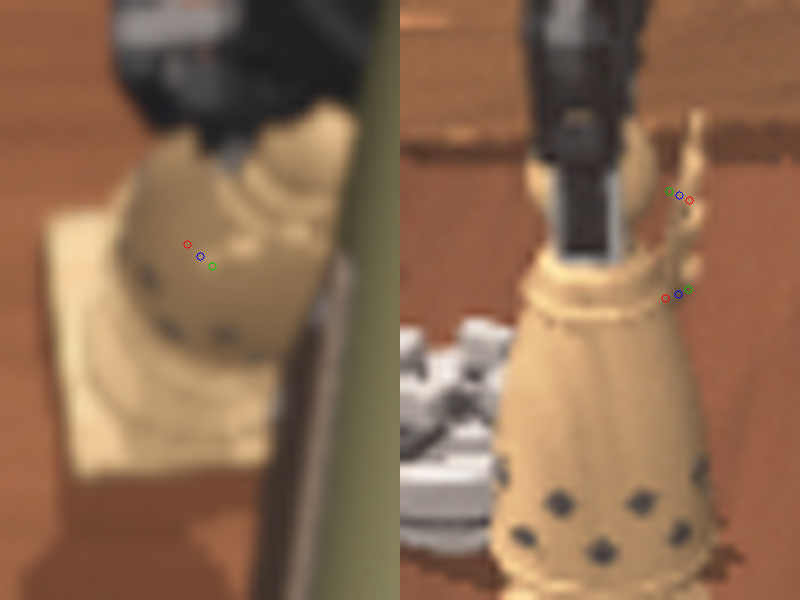

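In the final view the skirt centre (column 296.8) lines up with the seat (297.0). The wings are edge-on as predicted for yaw ≈ 6°, the tilt is under 1°, and the arm is still. Handing in.

```bash
python3 -c "
from bench import *
print(finish_job(), sense()['ee_pos'])"
```

```text
the job is handed in; nothing more can be done
the job is handed in; nothing more can be done
```

The large angel was the one on the mat. I picked it up by its head and carried it over the rack with its underside about 180 mm up. It is now held still above the large pedestal, and I have handed the job in at about 11 s on the robot's clock.

- **Clearance:** the grasp height puts the underside about 15 mm above the tenon. The side image suggests nearer 13 mm.
- **Centring:** in the final side view the skirt lines up with the seat to about 0.2 px, under 1 mm. The top view disagrees a little, putting the angel about 2 mm too far towards the robot. I did not correct for that.
- **Squareness:** the plinth is turned about 6.4°. The wings read about 5–6°, so they are roughly 2° or better from square.
- **Upright and secure:** tilt is about 0.4°. The wrist force reads about 2 N, which is roughly the angel's weight, and the arm is not moving. The grip reads 39.3–39.8 mm on the 42 mm head, which held steady with no sign of slipping.

I saw no contact with the rack, the pedestals or anything else in the pictures I viewed. I did not measure the other objects again at the end.

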